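Index the sugar carousel and hang the pail

ROBOT

A 6-joint arm with a two-finger parallel gripper is mounted at the origin on the work surface. World frame = base frame: x ahead of the robot, y to its left, z up, the work surface at z = 0. Lengths are in mm, angles in degrees, forces in N, time in s.
With the tool pointing down it reaches from about 325 to 750 mm from the base axis. Payload 7.6 kg.
Tool frame: the origin (TCP) lies midway between the tips of the shut fingers; the grasp point (between the pads) lies env.pinch_z behind it (env.pinch_z is the distance from the TCP to the grasp point, in mm); z points along the fingers, y is the line along which they close (so a half turn about z gives the same grasp; the last joint's range is limited). The gripper opens to 85 mm and grips with 20 to 120 N. Pads are 22 mm wide; open, the fingers measure 114 mm over their backs; the gripper's body (76 mm by 85 mm) begins 54 mm behind the grasp point. The pads swing forward as they close: fully open they stand 13 mm farther back than shut.
Start: joints at [-71.179, 2.991, 80.254, -0, 96.75, -4.028], TCP at [203.89, -483.813, 231.323] pointing down, gripper open.
Joint ranges: [-166.34, 166.34], [-52.06, 124.39], [6.96, 135.62], [-60.46, 240.46], [14.63, 156.25], [-167.68, 167.68]. Speed limits (degrees/s): [147.25, 147.25, 172.46, 180, 180, 180].

INTERFACE

Orientations are given as [roll, pitch, yaw] about the fixed x, y, z axes, in that order (R = Rz(yaw) Ry(pitch) Rx(roll)).
In Python, from station import env gives the robot as it stands.
- The arm moves only by the shell command python3 -m jog 'ROWS'. ROWS is JSON, a list of rows, each a list of 3 entries, a list of its own where there are three numbers: the shift along the tool's x, y, z in cm, then the turn about the tool's z in rad, then the opening, from -1 (shut) to 1 (fully open). In form: [[[x, y, z], yaw, grip], ...]. A call has 1 to 20 rows; each row is the pose to reach, as a shift and turn from the pose commanded when the call began, along the tool's axes at that moment; what a row does not reach only later rows make up. A row lasts 1/8 s, in which the tool goes at most 62.5 mm and 10.7 degrees, less where a joint would pass 70% of its speed; a pose out of reach is approached as far as the arm can. A call with a gripper value outside its range is refused whole. The fingers move at their own pace and stop on an object; the grip force is fixed at half the most. Time passes only in rows, so rows that repeat a pose let the fingers close. It gives the time, the measured TCP pose, the force, the opening and the grip force at its end, in the units of the state.
- env.get_obs(): the state, without advancing time (a new reading comes with each control period).
- env.grab_frame(name): name is "side" or "top"; returns the picture (480x640x3 uint8, blue, green, red); there is no depth.
- env.calibration(name): a dict with "vertical_fov" (degrees; the focal length in pixels is half the picture's height over the tangent of half this angle, whatever the lens; pixels are square), "cx", "cy" (the principal point, pixels), "R" (3x3) and "t" (3): a world point X has camera coordinates R X + t. Camera axes: x right, y down, z forward; pixel columns grow to the right and rows downward; lengths in mm; the calibration is good to about 2 mm. A picture is of the moment at which its call begins. calibration takes no time and is no camera call.
- env.hand_in(): hands the job in; it is judged then, once.
Trained networks look in the newest picture that a camera, given by its name, has taken for a name from the list of things; names that differ only in an ending like _2 or _b are one class to them, and where a whole thing is asked for, a point or a joint stands for the part that bears it (a point fixed in the world has none). Each returns a list of dicts, best first, with "confidence" (0 to 1); they miss things now and then, are a little off and sometimes report something else, mostly with a low value. They report only what shows in the picture. A call takes as long as a camera call.
- env.silhouettes(query, camera): "region" (480x640 bool, what is visible of it) and "rect" ([left, top, right, bottom] in pixels, round what is visible of it).
- env.landmark_of(query, camera): "pixel" ([column, row] in pixels: a listed point, or the origin of a listed thing).
The state is a dict: "time_s": time; "q": joint angles; "qd": joint speeds; "joint_efforts": joint torques, N m; "tcp_pos": TCP position; "orientation": TCP orientation; "wrist_force": force on the tool from outside, world axes, zero at the start; "ft_torque": the same for the moment, N m; "grip_width": finger opening in mm; "grip_force": force on a finger pad.
Only numpy, scipy, OpenCV 4.12 (cv2) and the standard library are available. Lean on these libraries where they do the work, as an engineer would, in place of code of your own. Each camera call takes 0.05 s, during which the arm holds its last target. There are 200 camera calls.

TASK

Work the black ratchet lever of the condiment carousel, stroke by stroke, letting it spring back each time, until the empty hook faces the red tab at the front, and only then take the white sugar pail with the red band from among the cups and hang it by its handle on that hook, hanging still and let go. Turn the carousel with the lever only, never by pushing its hooks or pails, leave the pail standing until the hook is at the front, and do not disturb the cups and the other things on the counter.

Things in the scene. Friction and masses are not known exactly. Their poses are not given: they have to be found in the camera images.
- stand: fixed condiment carousel stand: dark round base, 100 mm radius, 20 mm high. Origin: centre of the underside, on the carousel's vertical axis; z up. Its own -x direction is its front, where a red tab lies on the counter, reaching 140 mm from the axis. It stands at varying places and yaws, front roughly towards the robot.
- carousel: rotor on the stand: disc with 16 ratchet pins, central post, four hooks 90 degrees apart (tip tops 244 mm above the counter), three with fixed pails (undersides at 99 mm, sweeping 140 mm radius), one empty along its own -x. Turns about z at the stand's origin, counter-clockwise from above when advanced; friction (0.8 N m) holds it where it is left. Origin on the axis, 22 mm up.
- empty_hook (a point): seat of the empty hook (yellow tip): top of its level radial steel rod, 8 mm thick, 105 mm from the axis, 224 mm above the counter. The hung handle bar lies between a black collar (ending 17 mm inward of this point, 5 mm higher than the rod) and the upturned tip, which starts 9 mm outward, ends 24 mm outward and is 20 mm higher than this point.
- front_mark (a point): fixed point of the stand above its red tab, 105 mm from the axis towards the stand's -x, 224 mm above the counter: where the empty hook's seat lies when it faces the front.
- lever_grip (a point): a point inside the upright black lever handle (cylinder 18 mm across, from 66 to 151 mm above the counter; this point at 116 mm), 215 mm from the carousel's axis, on the end of a level steel arm (20 mm wide, 66 to 74 mm above the counter) that turns about that axis.
- lever (a joint): index lever angle (rad): 0 at rest, 0.49 at its stop, growing counter-clockwise from above. At rest the handle lies 2.18 rad clockwise from the stand's own +x. Needs about 6 N at the handle; a spring returns it. A full stroke to the stop advances the carousel one tooth (0.393 rad; the first may give less), the return none; some whole number of full strokes puts the empty hook at the front.
- pail: loose white pail, red band, sugar lumps fixed in, about 0.2 kg, standing upright among the cups. Origin: centre of the underside. 64 mm across the rim, 60 mm high. A stiff steel handle arches over it: level top bar 10 mm thick along the pail's own y from -52 to +52 mm, centre line 130 mm above the underside. A hook passes along the pail's x through the 65 mm opening between rim and bar.
- mug: bystander: white mug with a green band, 74 mm across, 85 mm high, with a handle along its own +y reaching 63 mm from its axis. Origin: centre of the underside.
- tumbler: bystander: lilac plastic tumbler upside down, 74 mm across, 100 mm high. Origin: centre of the underside.
- picks: bystander: white toothpick box, 40 x 70 mm, 85 mm high with the picks. Origin: centre of the underside.
- jar: bystander: amber jar, 68 mm across, 90 mm high. Origin: centre of the underside.
- cup_a: bystander: round blue-and-white teacup without a handle, 76 mm across, 60 mm high. Origin: centre of the underside.
- cup_b: bystander: round blue-and-white teacup without a handle, 76 mm across, 60 mm high. Origin: centre of the underside.
- cup_c: bystander: round blue-and-white teacup without a handle, 76 mm across, 60 mm high. Origin: centre of the underside.

How it is judged (in metres and radians):
On the way:
1. the empty hook is brought to the front (within 18 mm of the front mark) while the pail still stands where it was (horizontal distance between empty_hook and front_mark below 0.018 m and distance of pail from where it was at the start of the episode below 0.03 m), for 0.3 s.
At the end, for the whole second after the job is handed in: the empty hook's seat is within 18 mm (level distance) of the front mark, and the pail hangs on it: at rest, its handle bar on the hook's rod (pail underside 105 to 131 mm below the seat), within 35 mm sideways of the seat, tilted less than 0.3 rad, bearing on the hook (horizontal distance between empty_hook and front_mark below 0.018 m and z of pail in the frame of empty_hook between -0.131 and -0.105 m and horizontal distance between pail and empty_hook below 0.035 m and angle between pail's own z axis and vertical below 0.3 rad and contact force between pail and carousel above 0.5 N and linear speed of pail below 0.05 m/s); the robot touches nothing.
It fails at once if the carousel's hooks, disc or pails are pushed by the robot itself (over 4 N) (contact force between any of the fingers, the arm and carousel above 4 N).
It fails at once if a cup, the mug, the tumbler, the toothpick box or the jar is pushed more than 30 mm or tipped over (distance of any of mug, cup_a, cup_b, cup_c, tumbler, picks, jar from where it was at the start of the episode above 0.03 m or angle between any of mug, cup_a, cup_b, cup_c, tumbler, picks, jar's own z axis and vertical above 0.5 rad).
It also fails if it takes over 72 s, if anything falls off the work surface, if the arm or the gripper's body presses on something with over 40 N, if the wrist force passes 120 N, or if a joint passes its speed limit or range.

## Working session

There is one attempt and no reset: what is moved stays moved. The work goes in short steps, Python scripts to look and compute and a shell command to move; the robot and the scene stay as the last step left them, time stands still between calls to the robot, and variables do not carry over. Pictures are saved under pics/ and viewed, at most 14 in all, crops included, and the job is handed in when it is done.

```bash
ls; mkdir -p pics
python3 - <<'E'
from station import env
import cv2,numpy as np
o=env.get_obs();print(o['time_s'],o['tcp_pos'],o['orientation'],env.pinch_z)
for c in ("side","top"):
    cv2.imwrite(f"pics/{c}0.png",env.grab_frame(c))
    k=env.calibration(c);print(c,k)
    for n in "stand carousel empty_hook front_mark lever_grip pail mug tumbler picks jar cup_a".split():
        try:
            print(n,[(np.round(d['pixel'],1).tolist(),round(d['confidence'],2)) for d in env.landmark_of(n,c)[:4]])
        except Exception as e: print(n,e)
E
```

```text
pics
0.0 [ 203.78809933 -483.5017787   230.44463036] [-1.79907683e+02 -8.18078888e-03  2.28468679e+01] 18.700000000000003
side {'vertical_fov': 42.530737868889354, 'cx': 315.20524452249435, 'cy': 224.98365528680753, 'R': array([[ 0.81543606, -0.57853154, -0.01911241],
       [-0.43107677, -0.58490157, -0.6870684 ],
       [ 0.38631186,  0.56849926, -0.72634133]]), 't': array([-461.65977391,  362.4024366 , 1353.37071456])}
stand [([324.9, 255.6], 0.86)]
carousel [([327.9, 253.9], 0.85)]
empty_hook [([299.8, 167.5], 0.79), ([239.1, 185.0], 0.56), ([351.1, 395.4], 0.37)]
front_mark []
lever_grip [([337.2, 293.3], 0.55)]
pail [([348.0, 397.7], 0.83)]
mug [([195.9, 216.2], 0.96), ([325.8, 253.4], 0.67)]
tumbler [([231.9, 183.4], 0.63)]
picks [([327.3, 191.3], 0.75)]
jar [([448.2, 309.2], 0.88)]
cup_a [([212.8, 259.0], 0.64), ([417.3, 380.0], 0.61), ([406.0, 265.4], 0.61)]
top {'vertical_fov': 53.38365598506807, 'cx': 315.0915333538165, 'cy': 225.1415216951093, 'R': array([[ 0.0183671 , -0.99958107,  0.02236808],
       [-0.99256865, -0.02092072, -0.11987408],
       [ 0.12029181, -0.02000012, -0.99253709]]), 't': array([ -17.77869887,  611.18997241, 1153.81452684])}
stand [([301.9, 222.6], 0.67)]
carousel [([301.3, 224.4], 0.65)]
empty_hook [([255.3, 211.2], 0.58)]
front_mark [([307.8, 263.2], 0.63)]
lever_grip [([383.9, 267.2], 0.64)]
pail [([442.5, 305.2], 0.79), ([420.3, 171.1], 0.68)]
mug [([172.0, 303.8], 0.82)]
tumbler [([150.7, 241.0], 0.97)]
picks [([232.5, 166.4], 0.88), ([421.0, 171.4], 0.27)]
jar [([421.4, 173.3], 0.81), ([439.1, 306.0], 0.7), ([298.5, 225.8], 0.59)]
cup_a [([357.2, 168.1], 0.92), ([459.3, 250.9], 0.74), ([225.4, 318.4], 0.65)]
```

View pics/side0.png

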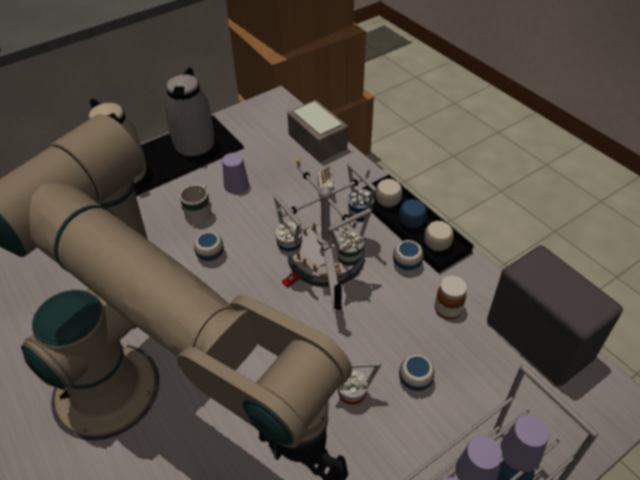

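View pics/top0.png

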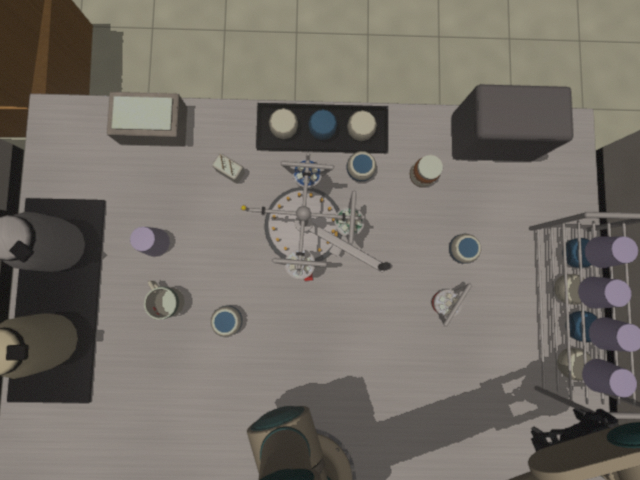

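```bash
cat > h.py <<'E'
from station import env
import numpy as np, cv2
K={}
def cal(c):
    if c not in K:
        k=env.calibration(c); f=240/np.tan(np.radians(k['vertical_fov']/2)); K[c]=(f,k['cx'],k['cy'],np.array(k['R']),np.array(k['t']))
    return K[c]
def proj(c,X):
    f,cx,cy,R,t=cal(c); p=np.asarray(X,float)@R.T+t
    return np.stack([cx+f*p[...,0]/p[...,2],cy+f*p[...,1]/p[...,2]],-1)
def ray(c,px):
    f,cx,cy,R,t=cal(c); d=R.T@np.array([(px[0]-cx)/f,(px[1]-cy)/f,1]); return -R.T@t,d
def onz(c,px,z):
    o,d=ray(c,px); return (o+d*(z-o[2])/d[2])[:2]
E
python3 - <<'E'
from h import *
P=lambda n,c,px,z: print(n,c,np.round(onz(c,px,z),1))
P('stand','side',(324.9,255.6),0);P('stand','top',(301.9,222.6),0)
P('car','side',(327.9,253.9),22);P('car','top',(301.3,224.4),22)
P('hook','side',(299.8,167.5),224);P('hook','top',(255.3,211.2),224)
P('mark','top',(307.8,263.2),224)
P('lever','side',(337.2,293.3),116);P('lever','top',(383.9,267.2),116)
P('pail','side',(348,397.7),0);P('pail','top',(442.5,305.2),0)
P('mug','side',(195.9,216.2),0);P('mug','top',(172,303.8),0)
P('tum','side',(231.9,183.4),0);P('tum','top',(150.7,241),0)
P('picks','side',(327.3,191.3),0);P('picks','top',(232.5,166.4),0)
P('jar','side',(448.2,309.2),0);P('jar','top',(421.4,173.3),0)
for p in ((212.8,259),(417.3,380),(406,265.4)):P('cup','side',p,0)
for p in ((357.2,168.1),(459.3,250.9),(225.4,318.4)):P('cup','top',p,0)
E
```

```text
stand side [617.2  28.2]
stand top [621.8  27.6]
car side [615.8  13. ]
car top [614.4  28.8]
hook side [623.  137.9]
hook top [615.6 124.2]
mark top [508.7  11.7]
lever side [ 516.7 -158.6]
lever top [ 507.3 -164.9]
pail side [ 420.7 -327.3]
pail top [ 418.2 -333.4]
mug side [412.6 357.3]
mug top [409.8 348.4]
tum side [561.  414.3]
tum top [566.5 410.8]
picks side [765.7 221. ]
picks top [765.3 211.2]
jar side [ 756.7 -284.6]
jar top [ 758.6 -282.5]
cup side [374.9 191.7]
cup side [ 569.7 -383. ]
cup side [ 765.3 -121.4]
cup top [ 768.5 -113.8]
cup top [ 557.  -378.8]
cup top [376.1 213.7]
```

The side view shows the carousel near (325,250), the empty yellow-tipped hook pointing to the image's upper left (298,162), and the lever handle at (337,295). The pail is at (350,388) near the arm. In the top view the empty hook points left (243,208), the red tab is at (308,278), the handle at (384,266), and the pail at (446,300) with its bar running from (470,285) to (446,322). I'll refine the geometry with an overlay.

```bash
cat > ov.py <<'E'
from h import *
def overlay(img,c,ax,yaw,hook,lev,pail=None,pyaw=0,crop=None,s=3,fn=None):
    x0,y0,x1,y1=crop; im=cv2.resize(img[y0:y1,x0:x1],None,fx=s,fy=s,interpolation=cv2.INTER_CUBIC)
    def L(P,col):
        q=((proj(c,np.array(P,float))-[x0,y0]+.5)*s).round().astype(int); cv2.polylines(im,[q.reshape(-1,1,2)],False,col,1)
    a=np.linspace(0,2*np.pi,90); ax=np.array(ax)
    circ=lambda o,r,z: np.c_[o[0]+r*np.cos(a),o[1]+r*np.sin(a),0*a+z]
    pt=lambda r,t,z:[ax[0]+r*np.cos(t),ax[1]+r*np.sin(t),z]
    L(circ(ax,100,20),(0,255,0)); f=yaw+np.pi
    L([pt(100,f,2),pt(140,f,2)],(255,255,0))
    L([pt(40,hook,224),pt(129,hook,224),pt(129,hook,244)],(255,0,255))
    h=pt(215,yaw-2.18+lev,151); L(circ(h,9,151),(0,255,255)); L([h,[h[0],h[1],66]],(0,255,255))
    if pail is not None:
        L(circ(pail,32,60),(0,255,0)); d=52*np.array([-np.sin(pyaw),np.cos(pyaw)])
        L([[*(np.array(pail)+d),130],[*(np.array(pail)-d),130]],(255,0,255))
    cv2.imwrite(fn,im)
E
python3 - <<'E'
from ov import *
A=onz('top',(470,285),132);B=onz('top',(446,322),132);print(A,B,(A+B)/2,np.degrees(np.arctan2(*(B-A)[::-1])),np.linalg.norm(A-B))
for c,px in(('top',(243,208)),('side',(298,161))):
    print('tip',onz(c,px,242))
print('tab end',onz('top',(309,279),2),onz('side',(288,282),2)); print('hand',onz('top',(384.5,266),151))
for n in('stand','lever','pail','carousel'):
  for c in ('side','top'):
    if n in('stand','lever') or c=='top':
      print(n,c,[(np.round(d['rect']).tolist(),round(d['confidence'],2)) for d in env.silhouettes(n,c)[:2]])
py=np.radians(np.degrees(np.arctan2(*(B-A)[::-1]))-90)
img=cv2.imread('pics/top0.png')
overlay(img,'top',(618,28),np.radians(6),np.radians(90),0,(A+B)/2,py,(235,150,485,335),3,'pics/ov1.png')
E
```

```text
[ 470.12312996 -358.93508633] [ 386.38020846 -302.75160069] [ 428.25166921 -330.84334351] 146.1421700289433 100.84374527446148
tip [619.06328813 147.84371689]
tip [621.9125912  142.89602251]
tab end [477.93750053   6.47754145] [490.38921406  11.17063299]
hand [ 508.78316542 -160.46388725]
stand side [([274.0, 161.0, 378.0, 313.0], 0.81)]
stand top [([244.0, 152.0, 390.0, 285.0], 0.84)]
lever side [([318.0, 231.0, 342.0, 310.0], 0.61)]
lever top [([293.0, 218.0, 392.0, 273.0], 0.72), ([238.0, 154.0, 365.0, 279.0], 0.6)]
pail top [([430.0, 283.0, 472.0, 326.0], 0.58)]
carousel top [([240.0, 155.0, 366.0, 281.0], 0.73)]
```

View pics/ov1.png

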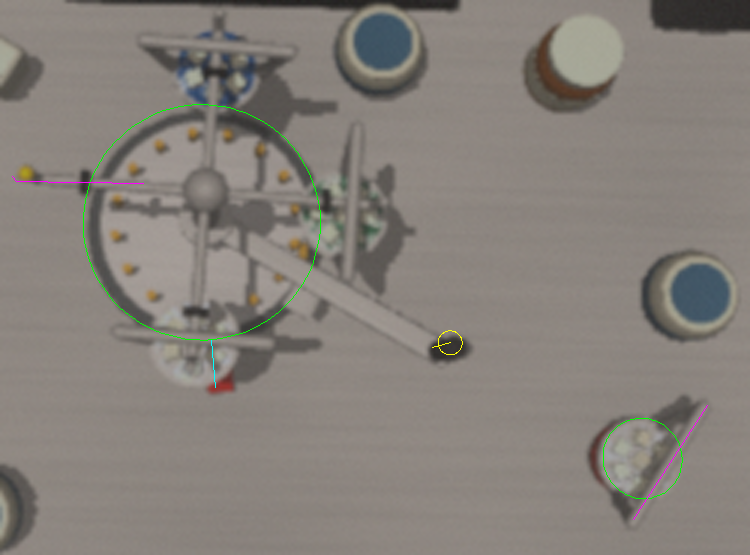

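The overlay fits to within a few pixels. The real hook tip is at crop (27,173), the handle top at about (457,348) and the tab end at about (222,386), so the axis needs a small shift and the hook heads about 86°. I'll fit these jointly and work out the pushing pose.

Run:
```python
from h import *
from scipy.optimize import least_squares
def pt(p,r,t,z): return [p[0]+r*np.cos(t),p[1]+r*np.sin(t),z]
def model(p):
    y,h=p[2],p[3]
    return [('top',pt(p,127,h,243),(244,207.8),1),('top',pt(p,215,y-2.18,151),(387.3,266),1),('top',pt(p,215,y-2.18,116),(383.9,267.2),.7),
     ('top',pt(p,137,y+np.pi,2),(309,278.5),1),('top',[p[0],p[1],p[4]],(303.3,213.3),1),('side',[p[0],p[1],0],(324.9,255.6),.5),('top',[p[0],p[1],0],(301.9,222.6),.5),
     ('side',pt(p,127,h,243),(298,161.5),1),('side',pt(p,215,y-2.18,116),(337.2,293.3),.5),('top',[p[0],p[1],20],((83+322)/6+235,(108+336)/6+150),.7)]
res=lambda p: np.concatenate([w*(proj(c,X)-px) for c,X,px,w in model(p)])
s=least_squares(res,[618,28,.1,1.5,250],loss='soft_l1');p=s.x
print(np.round(p[:2],1),np.degrees(p[2:4]),p[4]);print(np.round(s.fun.reshape(-1,2),1).tolist())
ax=p[:2];P=lambda r,t:np.round(ax+r*np.array([np.cos(t),np.sin(t)]),1)
print('mark',P(105,p[2]+np.pi),'grip0',P(215,p[2]-2.18),'grip.49',P(215,p[2]-1.69))
print('need deg',np.degrees(p[2]+np.pi-p[3]),'teeth',(p[2]+np.pi-p[3])/.3927)
print('rim c',onz('top',(632/3+235,458/3+150),60))
```

```text
[615.6  20.9] [ 5.32415519 87.87300958] 209.15068269214186
[[-1.0, -0.5], [-0.3, -0.2], [0.4, -0.6], [-0.7, 0.0], [1.2, 0.0], [0.6, 1.0], [1.3, 1.2], [-1.7, -1.6], [-0.3, 1.9], [1.4, 0.1]]
mark [511.   11.1] grip0 [ 509.4 -166.1] grip.49 [ 609.9 -194.1]
need deg 97.45114561918922 teeth 4.331151899402343
rim c [ 426.8406028  -323.87153786]
```

```bash
python3 -m jog '[[[38.4,-20.2,0],0.67,-1],[[38.4,-20.2,0],0.67,-1],[[38.4,-20.2,0],0.67,-1],[[38.4,-20.2,0],0.67,-1],[[38.4,-20.2,0],0.67,-1],[[38.4,-20.2,0],0.67,-1],[[38.4,-20.2,0],0.67,-1],[[38.4,-20.2,0],0.67,-1],[[38.4,-20.2,4],0.67,-1],[[38.4,-20.2,9],0.67,-1],[[38.4,-20.2,14],0.67,-1],[[38.4,-20.2,14],0.67,-1],[[38.4,-20.2,14],0.67,-1]]'
```

```text
time_s: 3.12
tcp_pos: [480.3, -149.4, 93.6]
orientation: [180.0, -0.2, -15.6]
wrist_force: [-0.4, -0.3, 1.0]
grip_width: -0.3
grip_force: 0.0
```

```bash
python3 -m jog '[[[3,0.6,0],0,-1],[[6,1.2,0],0,-1],[[8.5,1.2,0],0,-1],[[10.5,0.9,0],0,-1],[[11,0.8,0],0,-1],[[11,0.8,0],0,-1]]'
python3 - <<'E'
from h import *
cv2.imwrite('pics/t1.png',env.grab_frame('top')[140:340,220:480].repeat(3,0).repeat(3,1))
E
```

```text
time_s: 3.88
tcp_pos: [583.6, -186.1, 93.2]
orientation: [180.0, -0.1, -15.5]
wrist_force: [-3.1, 1.4, 1.7]
grip_width: 0.1
grip_force: 0.0
```

View pics/t1.png

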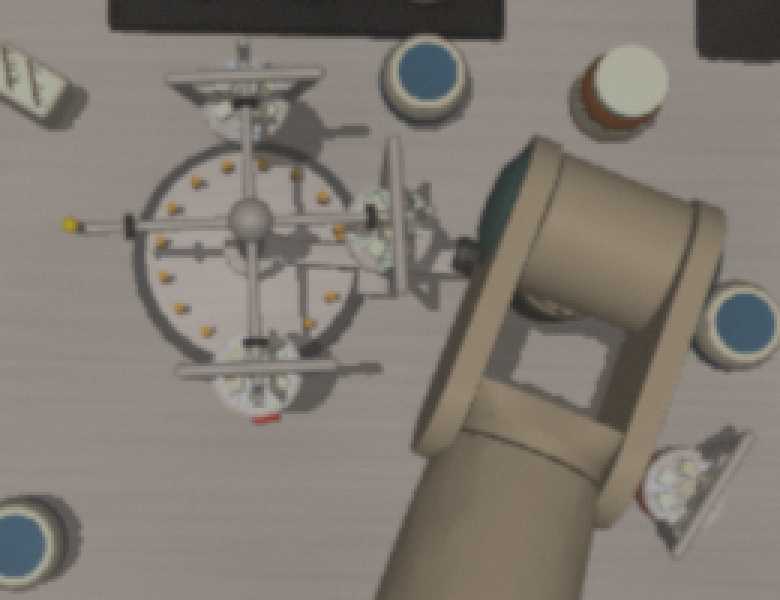

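The rotor has turned about 7° (tip now at (244,215) in the full frame). Continue to the stop, watching the force.

```bash
python3 -m jog '[[[0.4,0,0],0,-1],[[0.4,0,0],0,-1]]'; python3 -m jog '[[[0.4,0,0],0,-1],[[0.4,0,0],0,-1]]';  python3 -m jog '[[[0.3,0,0],0,-1],[[0.3,0,0],0,-1]]'
python3 - <<'E'
from h import *
env.grab_frame('top')
print(env.landmark_of('empty_hook','top')[:2])
E
```

```text
time_s: 4.18
tcp_pos: [586.8, -186.6, 91.9]
orientation: [-180.0, -0.0, -15.5]
wrist_force: [-5.3, 2.1, 1.8]
grip_width: -0.0
grip_force: 0.0
time_s: 4.42
tcp_pos: [590.6, -187.2, 91.6]
orientation: [-180.0, 0.0, -15.5]
wrist_force: [-4.7, 3.8, 2.6]
grip_width: 0.2
grip_force: 0.0
time_s: 4.68
tcp_pos: [592.5, -187.4, 91.5]
orientation: [-179.9, 0.2, -15.5]
wrist_force: [-11.3, 7.3, 5.8]
grip_width: -0.0
grip_force: 0.0
[{'pixel': [255.1, 214.7], 'confidence': 0.97}]
```

```bash
python3 -m jog '[[[-3,0.3,0],0,-1],[[-6,0.4,0],0,-1],[[-9,-0.2,0],0,-1],[[-12.3,-0.8,0],0,-1],[[-12.3,-0.8,0],0,-1],[[-12.3,-0.8,0],0,-1],[[-12.3,-0.8,0],0,-1],[[-9,-0.2,0],0,-1],[[-6,0.4,0],0,-1],[[-3.5,0.4,0],0,-1],[[-1.5,0.1,0],0,-1],[[-0.6,0,0],0,-1],[[0,0,0],0,-1],[[0.1,0,0],0,-1],[[0.1,0,0],0,-1]]'
python3 - <<'E'
from h import *
env.grab_frame('top')
print(env.landmark_of('empty_hook','top')[:2])
for d in env.landmark_of('empty_hook','top')[:1]:
  v=onz('top',d['pixel'],224)-[615.6,20.9]; print(np.degrees(np.arctan2(v[1],v[0])),np.linalg.norm(v))
v=onz('top',(255.1,214.7),224)-[615.6,20.9]; print(np.degrees(np.arctan2(v[1],v[0])),np.linalg.norm(v))
E
```

```text
time_s: 6.65
tcp_pos: [592.8, -187.3, 90.1]
orientation: [-179.9, 0.4, -15.5]
wrist_force: [-13.3, 9.4, 3.5]
grip_width: -0.1
grip_force: 0.0
[{'pixel': [260.1, 238.1], 'confidence': 0.6}]
121.71432066172997 107.49508256659841
94.10276164578195 103.76575802298466
```

```bash
python3 -m jog '[[[-3,0.3,0],0,-1],[[-6,0.4,0],0,-1],[[-9,-0.2,0],0,-1],[[-12.3,-0.8,0],0,-1],[[-12.3,-0.8,0],0,-1],[[-12.3,-0.8,0],0,-1],[[-12.3,-0.8,0],0,-1],[[-9,-0.2,0],0,-1],[[-6,0.4,0],0,-1],[[-3.5,0.4,0],0,-1],[[-1.5,0.1,0],0,-1],[[-0.6,0,0],0,-1],[[0,0,0],0,-1],[[0,0,0],0,-1],[[0,0,0],0,-1]]'; python3 -m jog '[[[-3,0.3,0],0,-1],[[-6,0.4,0],0,-1],[[-9,-0.2,0],0,-1],[[-12.3,-0.8,0],0,-1],[[-12.3,-0.8,0],0,-1],[[-12.3,-0.8,0],0,-1],[[-12.3,-0.8,0],0,-1],[[-9,-0.2,0],0,-1],[[-6,0.4,0],0,-1],[[-3.5,0.4,0],0,-1],[[-1.5,0.1,0],0,-1],[[-0.6,0,0],0,-1],[[0,0,0],0,-1],[[0,0,0],0,-1],[[0,0,0],0,-1]]'
python3 - <<'E'
from h import *
for c in('top','side'):
  im=env.grab_frame(c)
  for d in env.landmark_of('empty_hook',c)[:1]:
    v=onz(c,d['pixel'],224)-[615.6,20.9]; print(c,d,np.degrees(np.arctan2(v[1],v[0])),np.linalg.norm(v))
  if c=='top': cv2.imwrite('pics/t2.png',im[140:340,220:480].repeat(3,0).repeat(3,1))
E
```

```text
time_s: 8.68
tcp_pos: [592.9, -186.9, 89.7]
orientation: [-179.9, 0.4, -15.5]
wrist_force: [-11.5, 10.2, 1.8]
grip_width: -0.3
grip_force: 0.0
time_s: 10.55
tcp_pos: [592.8, -187.2, 89.7]
orientation: [-179.9, 0.4, -15.5]
wrist_force: [-12.1, 8.8, 2.5]
grip_width: -0.1
grip_force: 0.0
top {'pixel': [290.0, 263.5], 'confidence': 0.59} 165.59325522496425 111.69925805265288
```

View pics/t2.png

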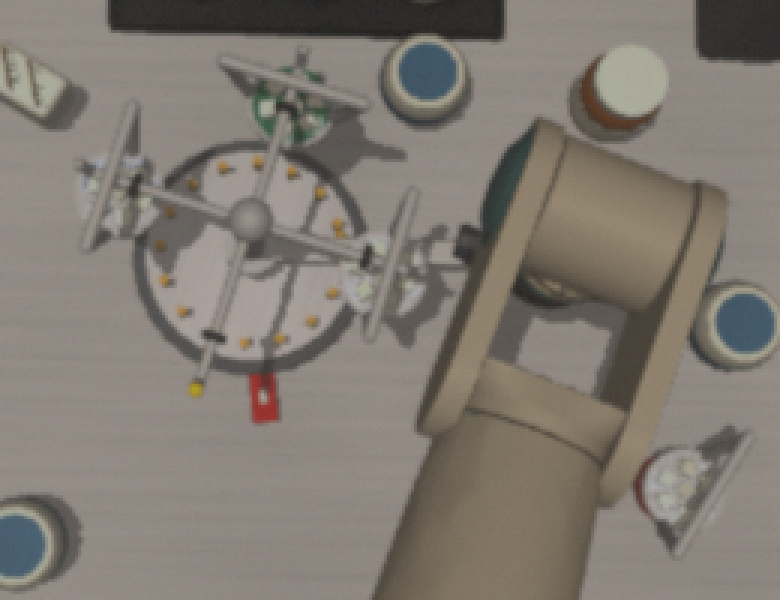

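The hook's tip is at (196,389) in the crop, about one tooth short of the red tab (265,398). One more stroke, then back off and rise.

```bash
python3 -m jog '[[[-3,0.3,0],0,-1],[[-6,0.4,0],0,-1],[[-9,-0.2,0],0,-1],[[-12.3,-0.8,0],0,-1],[[-12.3,-0.8,0],0,-1],[[-12.3,-0.8,0],0,-1],[[-12.3,-0.8,0],0,-1],[[-9,-0.2,0],0,-1],[[-6,0.4,0],0,-1],[[-3.5,0.4,0],0,-1],[[-1.5,0.1,0],0,-1],[[-0.6,0,0],0,-1],[[0,0,0],0,-1],[[0,0,0],0,-1],[[0,0,0],0,-1]]'; python3 -m jog '[[[-3,0.3,0],0,-1],[[-6,0.4,0],0,-1],[[-9,-0.2,0],0,-1],[[-12.3,-0.8,0],0,-1],[[-12.8,-0.8,0],0,-1],[[-12.8,-0.8,-5],0,-1],[[-12.8,-0.8,-10],0,-1],[[-12.8,-0.8,-16],0,-1],[[-12.8,-0.8,-16],0,-1]]'
python3 - <<'E'
from ov import *
for c in('top','side'):
  im=env.grab_frame(c)
  for d in env.landmark_of('empty_hook',c)[:1]:
    v=onz(c,d['pixel'],224)-[615.6,20.9]; print(c,d,np.degrees(np.arctan2(v[1],v[0])),np.linalg.norm(v))
  for d in env.landmark_of('front_mark',c)[:1]: print(c,d,onz(c,d['pixel'],224))
  if c=='top': overlay(im,'top',(615.6,20.9),np.radians(5.3),np.radians(185.3),0,(426,-329),np.radians(56),(235,150,485,335),3,'pics/t3.png')
E
```

```text
time_s: 12.62
tcp_pos: [592.9, -187.2, 89.7]
orientation: [-179.9, 0.4, -15.5]
wrist_force: [-12.3, 7.9, 1.8]
grip_width: -0.1
grip_force: 0.0
time_s: 13.75
tcp_pos: [476.1, -148.1, 257.4]
orientation: [179.9, -0.7, -15.6]
wrist_force: [0.1, -0.1, 0.1]
grip_width: -0.0
grip_force: 0.0
top {'pixel': [305.5, 264.1], 'confidence': 0.81} [506.78971073  16.4815843 ]
side {'pixel': [288.1, 215.3], 'confidence': 0.71} -178.79196012121204 106.34236229388499
side {'pixel': [292.1, 215.8], 'confidence': 0.76} [515.70514115  11.95171657]
```

View pics/t3.png

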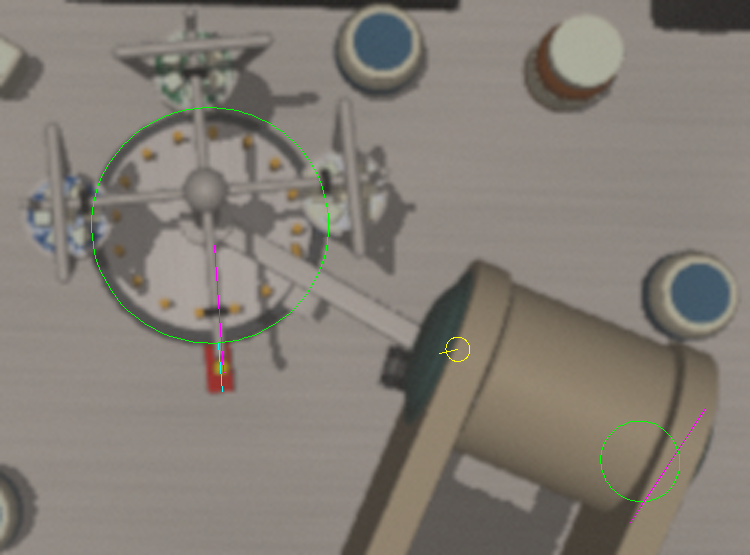

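The hook now lies over the red tab, with its tip at crop (221,368) and the tab at (219,370); the lever is back at rest. Next I'll check the wrist joint range and work out the shift to the pail.

Run:
```python
from h import *
o=env.get_obs();print(np.round(o['q'],1),o['tcp_pos'],o['orientation'])
y=np.radians(o['orientation'][2]);d=np.array([404.8,-315.4])-o['tcp_pos'][:2]
print('tool x,y',d@[np.cos(y),np.sin(y)],d@[np.sin(y),-np.cos(y)])
tip=onz('top',(221/3+235,368/3+150),243);col=onz('top',(216/3+235,312/3+150),226);print(tip,col,np.degrees(np.arctan2(*(tip-col)[::-1])),np.linalg.norm(tip-col))
```

```text
[-21.5  -1.9  83.1  -0.   99.   84. ] [ 473.23473837 -146.88629958  249.60162959] [-1.79987315e+02  1.62806488e-01 -1.55422646e+01]
tool x,y -20.779189752266042 180.68869891811076
[488.79493301   9.71062291] [527.71756851  13.8019726 ] -173.9993945354538 39.13707573684597
```

```bash
python3 -m jog '[[[-2.1,18.1,0],-2.82,1],[[-2.1,18.1,0],-2.82,1],[[-2.1,18.1,0],-2.82,1],[[-2.1,18.1,0],-2.82,1],[[-2.1,18.1,0],-2.82,1],[[-2.1,18.1,0],-2.82,1],[[-2.1,18.1,0],-2.82,1],[[-2.1,18.1,0],-2.82,1],[[-2.1,18.1,0],-2.82,1],[[-2.1,18.1,0],-2.82,1],[[-2.1,18.1,0],-2.82,1],[[-2.1,18.1,0],-2.82,1],[[-2.1,18.1,0],-2.82,1],[[-2.1,18.1,0],-2.82,1],[[-2.1,18.1,0],-2.82,1],[[-2.1,18.1,0],-2.82,1],[[-2.1,18.1,0],-2.82,1]]'
python3 - <<'E'
from h import *
for c in('top','side'): 
  im=env.grab_frame(c)
  d=env.landmark_of('pail',c);print([(e['pixel'],onz(c,e['pixel'],0),e['confidence']) for e in d[:2]])
cv2.imwrite('pics/s4.png',im[330:460,270:430].repeat(4,0).repeat(4,1))
E
```

```text
time_s: 16.18
tcp_pos: [404.6, -315.6, 250.3]
orientation: [180.0, -0.1, 146.0]
wrist_force: [-0.4, -0.0, 0.1]
grip_width: 85.2
grip_force: 0.0
[([442.5, 306.1], array([ 415.95459356, -333.3708329 ]), 0.76)]
[([347.8, 394.9], array([ 424.35851293, -321.76768506]), 0.97)]
```

View pics/s4.png

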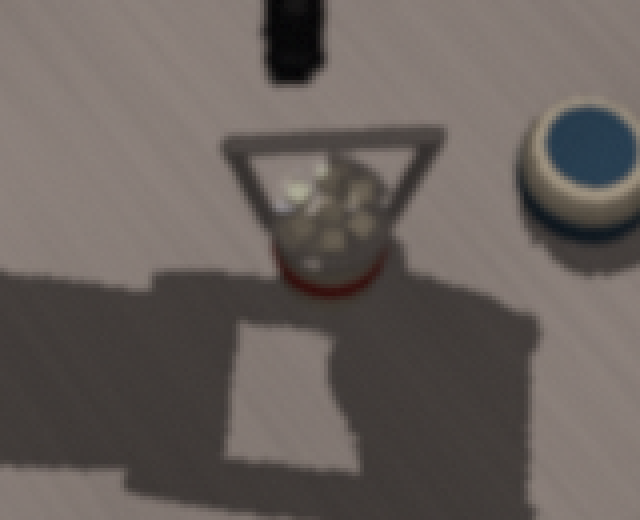

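The gripper hangs above the left end of the bar. The bar runs from crop (227,140) to (441,136), which is (326.8,365) to (380.3,364) in the full frame. Check this against the estimate.

Run:
```python
from h import *
B=onz('side',(326.8,364.9),132);A=onz('side',(380.3,363.9),132);print(A,B,(A+B)/2,np.degrees(np.arctan2(*(B-A)[::-1])),np.linalg.norm(A-B))
print(proj('side',[[470,-359,130],[386,-303,130]]))
```

```text
[ 473.54192034 -360.33537364] [ 385.49947789 -299.16843533] [ 429.52069912 -329.75190448] 145.21060000512657 107.20478541511903
[[378.44883515 364.86253748]
 [328.13385791 366.65659001]]
```

```bash
python3 -m jog '[[[0,0,4],0,1],[[0,0,8],0,1],[[0,0,12],0,1],[[0,0,13.7],0,1],[[0,0,13.7],0,1]]'
```

```text
time_s: 17.0
tcp_pos: [404.6, -315.5, 113.8]
orientation: [180.0, -0.1, 146.0]
wrist_force: [0.5, 0.9, 0.6]
grip_width: 85.3
grip_force: 0.0
```

```bash
python3 -m jog '[[[0,0,0],0,-1],[[0,0,0],0,-1],[[0,0,0],0,-1],[[0,0,0],0,-1],[[0,0,0],0,-1],[[0,0,0],0,-1]]'; python3 -m jog '[[[0,0,-1],0,-1],[[0,0,-4],0,-1],[[0,0,-8],0,-1],[[0,0,-12],0,-1],[[0,0,-15],0,-1],[[0,0,-15],0,-1],[[0,0,-15],0,-1]]'
python3 - <<'E'
from h import *
im=env.grab_frame('side');o=env.get_obs();print(o['tcp_pos'],o['ft_torque'],o['wrist_force'])
cv2.imwrite('pics/s5.png',im[250:450,260:460].repeat(3,0).repeat(3,1))
E
```

```text
time_s: 17.75
tcp_pos: [405.0, -315.7, 114.7]
orientation: [-180.0, 0.0, 146.0]
wrist_force: [-0.9, 1.5, 4.3]
grip_width: 7.7
grip_force: 58.5
time_s: 18.62
tcp_pos: [404.5, -315.4, 262.5]
orientation: [180.0, -0.1, 146.0]
wrist_force: [0.3, -0.2, -1.9]
grip_width: 7.6
grip_force: 58.4
[ 404.36157296 -315.31600508  262.1454415 ] [0.00073587 0.07066381 0.04428041] [ 0.10230513 -0.46773249 -1.43544583]
```

View pics/s5.png

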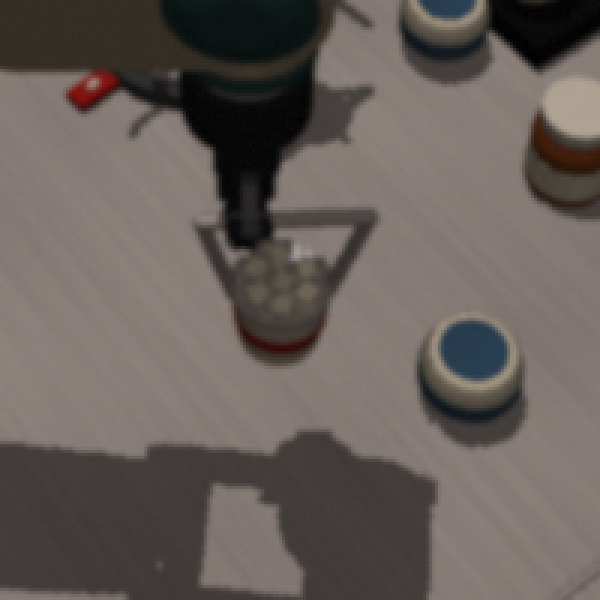

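The pail hangs level in the gripper, with its bar from crop (197,222) to (375,216). Next is a standoff in front of the hook, bar square to it, at a height where the bar clears the tip.

```bash
python3 -m jog '[[[1,2,0],0.05,-1],[[3,5.5,0],0.17,-1],[[5,9.2,0],0.3,-1],[[7,12.8,0],0.4,-1],[[9,16.5,0],0.5,-1],[[11,20.1,0],0.6,-1],[[13,23.8,0],0.7,-1],[[15,27.5,0],0.8,-1],[[16.3,29.8,0.5],0.86,-1],[[16.8,30.8,1.2],0.878,-1],[[16.8,30.8,1.8],0.878,-1],[[16.8,30.8,1.8],0.878,-1],[[16.8,30.8,1.8],0.878,-1]]'
python3 - <<'E'
from h import *
o=env.get_obs();print(o['tcp_pos'],o['orientation'],o['grip_force'])
a=env.grab_frame('top');b=env.grab_frame('side')
r=lambda im,x0,y0,x1,y1,s:cv2.resize(im[y0:y1,x0:x1],None,fx=s,fy=s,interpolation=cv2.INTER_CUBIC)
cv2.imwrite('pics/c6.png',np.hstack([r(a,240,180,370,330,3),r(b,230,170,360,320,3)]))
E
```

```text
time_s: 20.3
tcp_pos: [437.5, 33.0, 246.2]
orientation: [-180.0, 0.0, 95.7]
wrist_force: [0.1, 0.1, -0.8]
grip_width: 7.7
grip_force: 58.5
[437.53310924  33.03406103 246.23044387] [-1.79991499e+02  9.12642322e-03  9.56854991e+01] 58.48400831222534
```

View pics/c6.png

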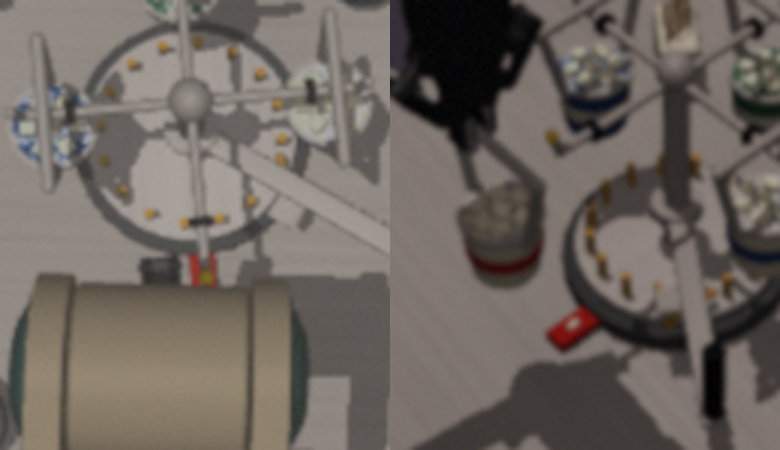

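The side crop shows the pail's free bar end at (542,187), and the yellow tip at (551,137) beyond it with its rod aimed at the opening. I'll compare both with prediction.

Run:
```python
from h import *
print('bar end pred',proj('side',[445.5,-46.8,262]),'seen',(280.7,232.3))
print('tip pred',proj('side',[488.8,9.7,243]),'seen',((551-390)/3+230,137/3+170))
print('tip top seen',onz('top',(205/3+240,276/3+180),243),onz('side',((551-390)/3+230,137/3+170),243))
# rod collar, side
print('collar',onz('side',((597-390)/3+230,129/3+170),226), onz('top',(202/3+240,221/3+180),226))
```

```text
bar end pred [279.24126065 233.33393853] seen (280.7, 232.3)
tip pred [282.22658126 215.56683598] seen (283.6666666666667, 215.66666666666666)
tip top seen [490.13211611  10.41575772] [491.21049942   7.53620352]
collar [532.26072861   8.33909164] [528.42432826  13.12307547]
```

```bash
python3 -m jog '[[[0,1.5,0],0,-1],[[0,3.5,0],0,-1],[[0,5.5,0],0,-1],[[0,7,0],0,-1],[[0,7.5,0],0,-1],[[0,7.5,0],0,-1],[[0,7.5,0],0,-1]]'
python3 - <<'E'
from h import *
o=env.get_obs();print(o['tcp_pos'],o['wrist_force'])
a=env.grab_frame('top');b=env.grab_frame('side')
r=lambda im,x0,y0,x1,y1,s:cv2.resize(im[y0:y1,x0:x1],None,fx=s,fy=s,interpolation=cv2.INTER_CUBIC)
cv2.imwrite('pics/c7.png',np.hstack([r(a,260,200,360,330,4),r(b,250,170,350,300,4)]))
E
```

```text
time_s: 21.28
tcp_pos: [511.9, 41.0, 246.5]
orientation: [180.0, 0.0, 95.7]
wrist_force: [1.1, 0.5, -1.7]
grip_width: 8.1
grip_force: 58.6
[511.851828    41.00033815 246.49067409] [ 1.05884707  0.54634672 -1.67114536]
```

View pics/c7.png

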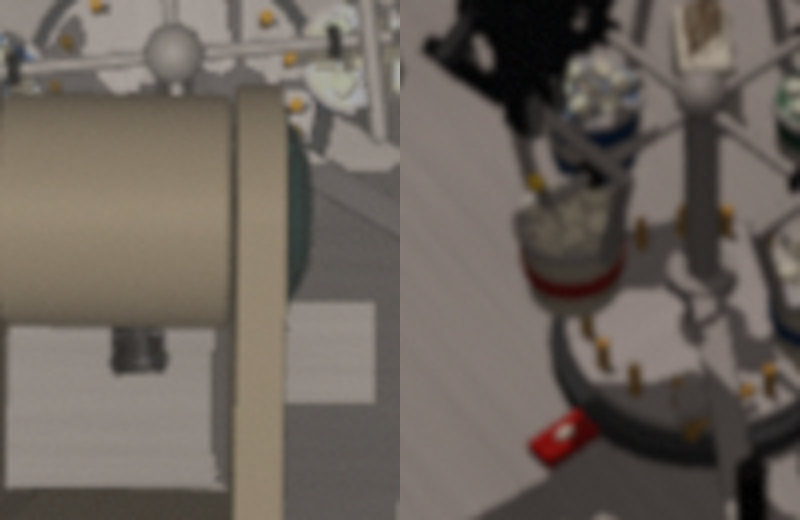

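The yellow tip at (536,184) shows through the handle's opening, on the robot's side of the bar. Lower the pail.

```bash
python3 -m jog '[[[0,0,1],0,-1],[[0,0,2],0,-1],[[0,0,2.7],0,-1],[[0,0,2.7],0,-1]]'; python3 -m jog '[[[0,0,0.4],0,-1],[[0,0,0.4],0,-1]]';python3 -m jog '[[[0,0,0.25],0,-1],[[0,0,0.25],0,-1]]'
```

```text
time_s: 21.88
tcp_pos: [511.8, 41.1, 218.3]
orientation: [-179.9, -0.0, 95.7]
wrist_force: [0.3, -0.2, -0.6]
grip_width: 8.0
grip_force: 58.6
time_s: 22.12
tcp_pos: [512.1, 41.1, 215.1]
orientation: [-180.0, 0.0, 95.7]
wrist_force: [0.1, 0.3, -1.3]
grip_width: 8.0
grip_force: 58.6
time_s: 22.38
tcp_pos: [512.4, 41.1, 213.3]
orientation: [179.9, 0.0, 95.7]
wrist_force: [0.1, -0.1, 1.5]
grip_width: 7.6
grip_force: 58.9
```

```bash
python3 -m jog '[[[0,0,0.1],0,-0.6],[[0,0,0.1],0,-0.3],[[0,0,0.1],0,-0.2],[[0,0,0.1],0,-0.2],[[0,0,0.1],0,-0.2]]'
python3 - <<'E'
from h import *
a=env.grab_frame('top');b=env.grab_frame('side')
r=lambda im,x0,y0,x1,y1,s:cv2.resize(im[y0:y1,x0:x1],None,fx=s,fy=s,interpolation=cv2.INTER_CUBIC)
cv2.imwrite('pics/c8.png',r(b,250,170,350,300,4))
E
```

```text
time_s: 23.0
tcp_pos: [512.2, 41.1, 211.8]
orientation: [180.0, 0.0, 95.7]
wrist_force: [0.4, 1.0, 0.1]
grip_width: 34.2
grip_force: 0.0
```

View pics/c8.png

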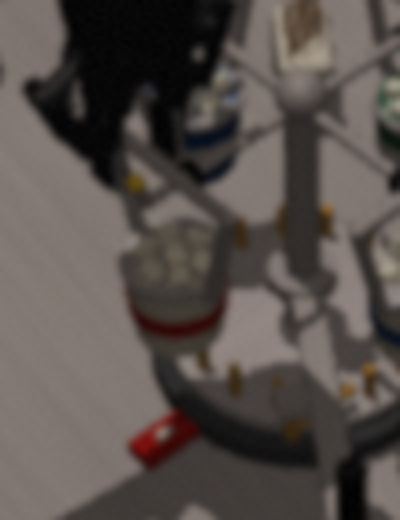

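The pail hangs on the hook, with its bar from (125,135) to (240,220) behind the tip at (136,184), and the fingers are open. Withdraw straight up, then settle.

```bash
python3 -m jog '[[[0,0,-0.7],0,-0.2],[[0,0,-2],0,-0.2],[[0,0,-4],0,-0.2],[[0,0,-7],0,-0.2],[[0,-4,-10],0,-0.2],[[0,-10,-10],0,-0.2],[[0,-14,-10],0,-0.2],[[0,-14,-10],0,-0.2],[[0,-14,-10],0,-0.2],[[0,-14,-10],0,-0.2],[[0,-14,-10],0,-0.2],[[0,-14,-10],0,-0.2],[[0,-14,-10],0,-0.2],[[0,-14,-10],0,-0.2]]'
python3 - <<'E'
from h import *
for c in('top','side'):
  im=env.grab_frame(c)
  for n,z in(('pail',99),('empty_hook',224),('front_mark',224)):
    d=env.landmark_of(n,c);print(c,n,[(np.round(onz(c,e['pixel'],z)),round(e['confidence'],2)) for e in d[:2]])
cv2.imwrite('pics/c9.png',cv2.resize(im[160:310,240:370],None,fx=4,fy=4))
E
```

```text
time_s: 24.85
tcp_pos: [372.9, 27.1, 311.8]
orientation: [-180.0, 0.0, 95.7]
wrist_force: [0.4, -0.5, 0.6]
grip_width: 34.2
grip_force: 0.0
top pail [(array([511.,   4.]), 0.91), (array([519.,  16.]), 0.34)]
top empty_hook [(array([504.,  12.]), 0.57)]
top front_mark [(array([516.,  10.]), 0.76)]
side pail [(array([513.,  20.]), 0.6)]
side empty_hook [(array([510.,  11.]), 0.64)]
side front_mark [(array([508.,  12.]), 0.8)]
```

View pics/c9.png

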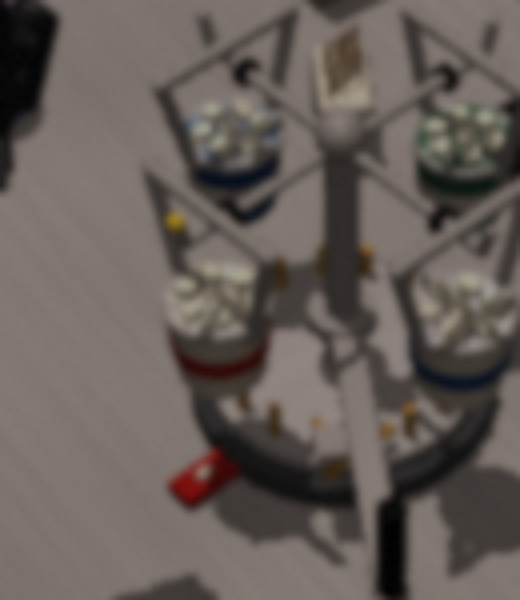

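The red-banded pail, centred at about (220,330), hangs level on the hook with its yellow tip at (175,221), above the red tab at (205,477). The arm is clear, so I'll hand in.

```bash
python3 -c "
from station import env
print(env.hand_in())"
```

```text
the job is handed in; nothing more can be done
None
```

The job is handed in: five lever strokes brought the empty hook to the front, and the sugar pail was left hanging on it with the gripper clear and 24.85 s on the clock; the hand-in returned no verdict.

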